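Punch one tag, then stand ready over the next

TASK

Pick up the mallet by its handle and knock the red-capped spring punch right down with the mallet's lower face. Then lift the mallet higher than the tin and cartons that stand between the two punches, carry it across over them, and hold that face level and centred over the blue-capped punch, about a centimetre above the cap and never touching that punch or its stand, ready for the next blow; finish there, still holding the mallet. Do not knock the tin or the cartons out of place.

Things in the scene. Friction and masses are not known exactly. Their poses are not given: they have to be found in the camera images.
- mallet: Small mallet, about 220 g, standing on the lower face of its head on the bench: upright round head 44 mm across and 64 mm tall with orange ends and a black middle, and a level handle. Origin at the centre of the lower face, z up through the head, x from the handle towards the head.
- mallet_grip (a point): Middle of the place to grip on the mallet's handle, 58 mm from the head's axis and 34 mm above its lower face (head edge is 36 mm away). The pale wooden handle is a flat-sided bar 22 mm wide and 24 mm tall that runs from the head to 175 mm from the head's axis (dark rubber near the end). Axes as the mallet: x points along the handle to the head, z up; the lower face's centre lies at (0.058, 0, -0.034) in this frame.
- mallet_face (a point): Centre of the mallet's flat round lower face (44 mm across), the striking face; axes as the mallet.
- red_stand: Fixed steel marking stand with the red-capped punch: base 90 x 80 x 12 mm, a grey column on one side and an arm up to 62 mm high that guides the upright punch; everything but the cap stays below 63 mm. Origin on the bench under the cap, z up.
- red_cap (a point): Centre of the top of the red plastic cap (26 mm across, 10 mm thick) of the red-capped punch: 84 mm above the bench with the punch up, z axis up. It sinks with the punch.
- red_punch (a joint): How far the red-capped punch is pushed down: 0 = up, 0.010 m = right down on its stop. A spring raises it again; about 2 N starts it, 5.3 N holds it right down.
- blue_stand: Fixed steel marking stand with the blue-capped punch: base 90 x 80 x 12 mm, a grey column on one side and an arm up to 62 mm high that guides the upright punch; everything but the cap stays below 63 mm. Origin on the bench under the cap, z up.
- blue_cap (a point): Centre of the top of the blue plastic cap (26 mm across, 10 mm thick) of the blue-capped punch: 84 mm above the bench with the punch up, z axis up. It sinks with the punch.
- blue_punch (a joint): How far the blue-capped punch is pushed down: 0 = up, 0.010 m = right down on its stop. A spring raises it again; about 2 N starts it, 5.3 N holds it right down.
- tin: White round lidded tin, 70 mm across, 102 mm tall, standing loose between the two stands. Origin at the centre of its underside.
- brown_carton: Closed brown carton, 90 x 130 mm, 60 mm tall, loose behind the tin. Origin at the centre of its underside.
- white_carton: Closed white carton, 100 x 80 mm, 50 mm tall, loose on top of the brown carton (their top is at 110 mm). Origin at the centre of its underside.
Mind the look-alikes: they are no part of the job. Leave any turquoise look-alike of the blue_stand alone.

How it is judged:
By the outcome, as a careful person would: the job done as asked, in the order asked, and still so for the second after the job is handed in, while the arm keeps its last pose, push and grip.
It also fails if it takes over 38 s, if anything falls off the work surface, if the arm or the gripper's body presses on something with over 40 N, if the wrist force passes 120 N, or if a joint passes its speed limit or range.

ROBOT

A 7-joint arm with a two-finger parallel gripper is mounted at the origin on a cart in front of the work surface, level with it; the furniture and walls round the work are solid. World frame = base frame: x ahead of the robot, y to its left, z up, the work surface at z = 0. Lengths are in m, angles in rad, forces in N, time in s.
With the tool pointing down it reaches from about 0.4 to 0.85 m from the base axis. Payload 10.4 kg.
Tool frame: the origin (TCP) lies at the very end of the fingers, on their centre line; the grasp point (between the pads) lies 19 mm behind it; z points along the fingers, y is the direction in which the jaws open and shut (so a half turn about z gives the same grasp; the last joint's range is limited). The gripper opens to 87 mm and grips with 3 to 60 N. Pads are 19 mm wide; open, the fingers measure 117 mm over their backs; the gripper's body (75 mm by 190 mm) begins 51 mm behind the grasp point.
Start: joints at [-1.179, 0.332, -0.065, 1.46, 0.022, 1.35, -0.088], TCP at [0.252, 0.572, 0.223] pointing down, gripper open.
Joint ranges: [-2.6, 2.6], [-0.5, 2.12], [-1.47, 1.34], [0.16, 2.42], [-1.27, 4.41], [0.06, 2.06], [-2.6, 2.6]. Speed limits (rad/s): [2.22, 2.22, 2.79, 2.79, 3.14, 3.14, 3.14].

INTERFACE

Orientations are given as a unit quaternion [x, y, z, w].
In Python, from bench import r, eyes, job gives the robot as it stands. The module is installed in compiled form; this text tells all that it offers.
- The arm moves only by the tool play_rows, never from a script. Its argument "motion" is a list of rows, each a list of 7 numbers: the shift along the tool's x, y, z as a fraction of full scale, then the turn, a rotation vector about the tool's x, y, z as a fraction of full scale, then the opening in per cent of the stroke, from 0 (shut) to 100 (fully open). A call has 1 to 5 rows; each row is the pose to reach, as a shift and turn from the pose commanded when the call began, along the tool's axes at that moment; what a row does not reach only later rows make up. Full scale, the value 1, is 0.2 m for a shift and 90 degrees for a turn. A row lasts 1/8 s, in which the tool goes at most 62.5 mm and 10.7 degrees, less where a joint would pass 70% of its speed; a pose out of reach is approached as far as the arm can. A call with a number of a shift or a turn outside -1 to 1 is refused whole. A call with a gripper value outside its range is refused whole. The fingers move at their own pace and stop on an object; "squeeze" is the grip in N (left out, the last holds). Time passes only in rows, so rows that repeat a pose let the fingers close. It gives the time, the measured TCP pose, the force and the opening at its end, in the units of the state.
- r.read_state(): the state, without advancing time (a new reading comes with each control period).
- eyes.camera(name): name is "side" or "top"; returns a dict with "image" (384x512x3 uint8, red, green, blue), "mtx" (3x3 intrinsics, pixels), "R" (3x3) and "t" (3): a world point X has camera coordinates R X + t. Camera axes: x right, y down, z forward; pixel columns grow to the right and rows downward; lengths in m; the calibration is good to about 2 mm. A picture is of the moment at which its call begins. There is no depth.
- job.close_job(): hands the job in, once; it reports no verdict.
Trained networks look in a picture, given as the dict that the camera call returned (one of the last four; its "shot" number tells which), for a name from the list of things; names that differ only in an ending like _2 or _b are one class to them, and where a whole thing is asked for, a point or a joint stands for the part that bears it (a point fixed in the world has none). Each returns a list of dicts, best first, with "p" (0 to 1); they miss things now and then, are a little off and sometimes report something else, mostly with a low value. They report only what shows in the picture. A call takes as long as a camera call. They do not tell look-alikes from the thing itself.
- eyes.regions_of(picture, label): "region" (384x512 bool, what is visible of it) and "xy" ([column, row] in pixels, amid what is visible of it).
- eyes.landmark_of(picture, label): "xy" ([column, row] in pixels: a listed point, or the origin of a listed thing).
The state is a dict: "time": time; "joint_positions": joint angles; "joint_vel": joint speeds; "joint_torque": joint torques, N m; "ee_pos": TCP position; "eef_rot": TCP orientation; "ft_force": force on the tool from outside, world axes, zero at the start; "torque": the same for the moment, N m; "width": finger opening in m.
Only numpy, scipy, OpenCV 4.12 (cv2) and the standard library are available. Lean on these libraries where they do the work, as an engineer would, in place of code of your own. Each camera call takes 0.05 s, during which the arm holds its last target. There are 200 camera calls.

## Working session

There is one attempt and no reset: what is moved stays moved. The work goes in short steps, Python scripts to look and compute and a tool call to move; the robot and the scene stay as the last step left them, time stands still between calls to the robot, and variables do not carry over. Pictures are saved under pics/ and viewed, about 8 in all and at most 12, crops included, and the job is handed in when it is done.

Besides the shell and the picture viewer there is one more tool, called after "Call:" by a JSON object that holds its "method" and its "body". play_rows: Moves the arm, as the interface text tells. Shift numbers are shares of 0.2 m and turn numbers shares of 90 degrees, none past 1 either way. Its arguments: {"type":"object","properties":{"motion":{"type":"array","items":{"type":"array","items":{"type":"number"}}},"squeeze":{"type":"number"}},"required":["motion"]}

```bash
mkdir -p pics
cat > h.py <<'E'
import numpy as np, cv2
from bench import r, eyes, job
from scipy.spatial.transform import Rotation as Ro
def ray(c,xy):
    d=np.linalg.inv(c["mtx"])@np.array([xy[0],xy[1],1.]); R=np.array(c["R"]);t=np.array(c["t"])
    return -R.T@t, R.T@d
def onz(c,xy,z):
    o,d=ray(c,xy); return o+d*(z-o[2])/d[2]
def tri(c1,p1,c2,p2):
    o1,d1=ray(c1,p1);o2,d2=ray(c2,p2)
    s=np.linalg.lstsq(np.c_[d1,-d2],o2-o1,rcond=None)[0]
    a,b=o1+d1*s[0],o2+d2*s[1]; return (a+b)/2,np.linalg.norm(a-b)
def proj(c,X):
    p=c["mtx"]@(np.array(c["R"])@np.array(X)+c["t"]); return p[:2]/p[2]
def save(c,n): cv2.imwrite("pics/"+n,c["image"][:,:,::-1])
E
python3 - <<'E'
from h import *
s=r.read_state(); print({k:np.round(v,3) for k,v in s.items()})
T=eyes.camera("top");S=eyes.camera("side")
img=np.vstack([T["image"],S["image"]])
cv2.imwrite("pics/a.png",cv2.resize(T["image"][:,:,::-1],(800,600)));cv2.imwrite("pics/b.png",cv2.resize(S["image"][:,:,::-1],(800,600)))
for l in ["mallet","mallet_grip","mallet_face","red_cap","blue_cap","red_stand","blue_stand","tin","brown_carton","white_carton"]:
    print(l,"TOP",[(np.round(d["xy"],1).tolist(),round(d["p"],2)) for d in eyes.landmark_of(T,l)][:4],"SIDE",[(np.round(d["xy"],1).tolist(),round(d["p"],2)) for d in eyes.landmark_of(S,l)][:4])
for c in(T,S): print(-np.array(c["R"]).T@c["t"], c["R"])
E
```

```text
{'time': np.float64(0.0), 'joint_positions': array([-1.179,  0.333, -0.065,  1.461,  0.022,  1.35 , -0.088]), 'joint_vel': array([-0.001,  0.001, -0.001,  0.001,  0.   ,  0.003,  0.001]), 'joint_torque': array([-1.0000e-03, -6.2326e+01,  2.4000e-02, -3.8990e+01, -6.1000e-02,
        4.0000e-02,  0.0000e+00]), 'ee_pos': array([0.252, 0.572, 0.222]), 'eef_rot': array([ 0.206,  0.979, -0.001, -0.   ]), 'ft_force': array([-0.005,  0.281,  0.985]), 'torque': array([-0.01 ,  0.033, -0.045]), 'width': np.float64(0.087)}
mallet TOP [([221.3, 204.8], 0.95)] SIDE [([218.9, 209.9], 0.6)]
mallet_grip TOP [([234.0, 225.5], 0.56)] SIDE [([209.9, 207.2], 0.89)]
mallet_face TOP [([145.4, 191.3], 0.26)] SIDE [([221.0, 208.8], 0.56)]
red_cap TOP [([133.8, 182.1], 0.5)] SIDE [([207.5, 149.9], 0.45)]
blue_cap TOP [([364.5, 186.6], 0.51), ([192.7, 133.6], 0.44)] SIDE [([261.6, 159.2], 0.56), ([292.4, 258.1], 0.49)]
red_stand TOP [([144.9, 190.1], 0.6)] SIDE [([209.8, 173.7], 0.6)]
blue_stand TOP [([358.8, 188.2], 0.72), ([193.4, 139.4], 0.68)] SIDE [([266.0, 186.9], 0.74), ([294.9, 285.5], 0.64)]
tin TOP [([254.9, 171.7], 0.81), ([143.3, 187.3], 0.61), ([231.6, 227.9], 0.42)] SIDE [([260.5, 217.3], 0.88)]
brown_carton TOP [([260.3, 123.2], 0.56)] SIDE [([299.6, 208.9], 0.86)]
white_carton TOP [([254.6, 113.6], 0.79), ([144.7, 191.1], 0.69), ([256.7, 173.4], 0.46)] SIDE [([302.4, 187.7], 0.7)]
[ 0.45839556 -0.00791314  0.95021824] [[-2.34771676e-02 -9.99724307e-01  3.65344275e-04]
 [-9.95403358e-01  2.33417523e-02 -9.28833509e-02]
 [ 9.28492158e-02 -2.54430292e-03 -9.95676930e-01]]
[ 0.09854118 -0.88216699  0.81725748] [[ 0.89342069 -0.44910855 -0.01004899]
 [-0.27346952 -0.52599908 -0.80531943]
 [ 0.35639009  0.72223714 -0.59275596]]
```

View pics/a.png

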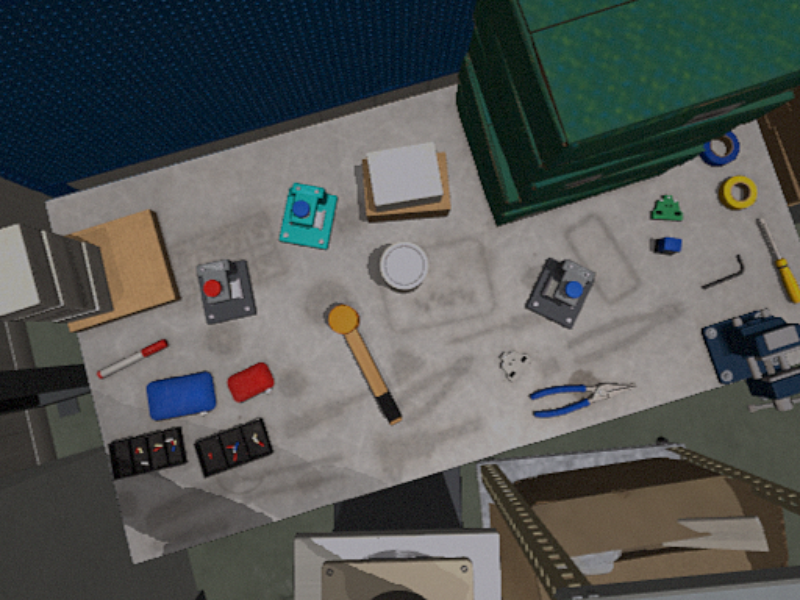

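View pics/b.png

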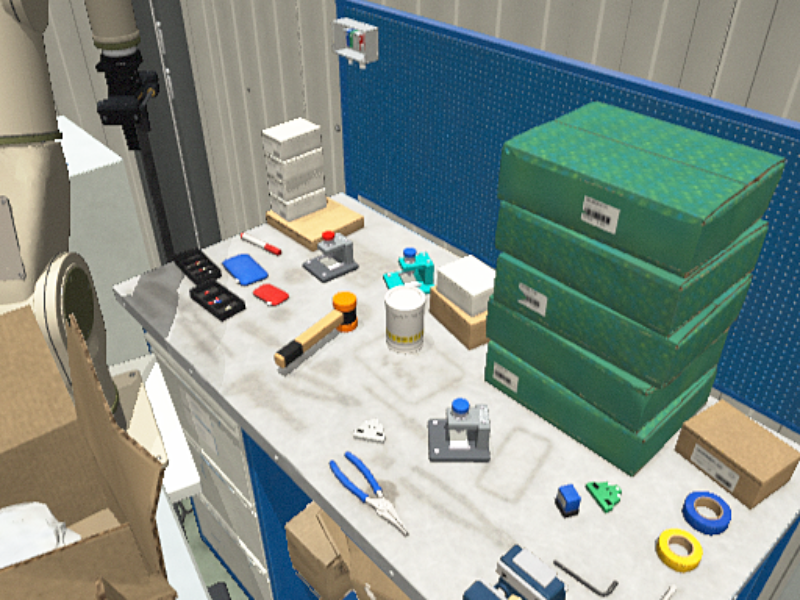

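The top view shows the mallet head at (343,319)/800 with its handle running to (390,410). The red cap is at (212,288), and the grey stand with the blue cap is at (573,289). The turquoise look-alike is at (300,209), the tin at (404,266), and the cartons at (405,175). The tall green stack has its corner at (497,222).

Candidates, in 800-px top view:
- **Blue cap:** (573,289) on the grey stand, (300,209) on the turquoise stand, and a blue cube at (668,245). I choose (573,289).
- **Red cap:** (212,288). The red box (250,382) and red pen (155,347) are distractors.
- **Mallet:** the only one is at (343,319).

Run:
```python
from h import *
T=eyes.camera("top");S=eyes.camera("side")
def blob(c,lo,hi,seed,rad):
    hsv=cv2.cvtColor(c["image"],cv2.COLOR_RGB2HSV); m=cv2.inRange(hsv,lo,hi)
    if lo[0]==0 and hi[0]<9: m|=cv2.inRange(hsv,(172,)+tuple(lo[1:]),(180,255,255))
    z=np.zeros_like(m);cv2.circle(z,seed,rad,255,-1);m&=z
    n,l,st,ce=cv2.connectedComponentsWithStats(m); i=1+np.argmax(st[1:,4]); return ce[i],st[i],l==i
bl=((100,140,60),(125,255,255)); rd=((0,150,80),(8,255,255)); og=((9,150,120),(22,255,255))
for nm,c,tp,sp in [("red",rd,(136,184),(210,151)),("blue",bl,(367,185),(295,259)),("turq",bl,(192,134),(262,162))]:
    a,sa,_=blob(T,*c,tp,14); b,sb,_=blob(S,*c,sp,14)
    X,e=tri(T,a,S,b); print(nm,a.round(1),sa,b.round(1),sb,"tri",X.round(4),"err",e.round(4),"z84",onz(T,a,.084).round(4))
a,sa,m=blob(T,*og,(220,204),16); print("head",a.round(1),sa,onz(T,a,.064).round(4))
reg=eyes.regions_of(T,"mallet")[0]["region"]; ys,xs=np.nonzero(reg)
P=np.array([onz(T,p,.046) for p in np.c_[xs,ys]])[:,:2]
H=onz(T,a,.064)[:2]
Q=P[np.linalg.norm(P-H,axis=1)>.035]; cen=Q.mean(0); u=np.linalg.svd(Q-cen)[2][0]; u*=np.sign(u@(H-cen))
print("handle cen",cen.round(4),"dir",u.round(4),"angle",np.degrees(np.arctan2(u[1],u[0])).round(2), "H-off",np.cross(u,H-cen).round(4),"len",((Q-H)@u).min().round(4),"vec H",np.degrees(np.arctan2(*(H-cen)[::-1])).round(2))
for nm,l,h in [("mgrip","mallet_grip",.034)]:
    ps=eyes.landmark_of(T,l); print(nm,onz(T,ps[0]["xy"],h).round(4))
k=.64
print("tin",onz(T,(404*k,266*k),.102).round(3),"wcarton corners",[onz(T,(x*k,y*k),.11)[:2].round(3).tolist() for x,y in[(367,153),(437,145),(443,198),(375,207)]],"brown",[onz(T,(x*k,y*k),.06)[:2].round(3).tolist() for x,y in[(365,220),(449,214)]])
print("green base corner",onz(T,(497*k,222*k),0).round(3), onz(T,(700*k,165*k),0).round(3),"top corner tri",tri(T,(565*k,143*k),S,(560*k,205*k)), tri(T,(565*k,143*k),S,(501*k,148*k)),tri(T,(565*k,143*k),S,(705*k,205*k)))
cr=np.hstack([cv2.resize(T["image"][a:a+70,b:b+80],(400,350),interpolation=cv2.INTER_CUBIC) for a,b in[(150,330),(190,190)]])
cv2.imwrite("pics/c.png",cr[:,:,::-1])
```

```text
red [135.4 184.1] [130 179  12  11  99] [209.6 150.3] [206 148   8   6  41] tri [0.5348 0.2617 0.0771] err 0.0007 z84 [0.5345 0.2594 0.084 ]
blue [366.8 184.8] [362 180  11  11  97] [294.5 259.5] [290 255  10  10  84] tri [ 0.5203 -0.2718  0.0778] err 0.0012 z84 [ 0.5204 -0.2701  0.084 ]
turq [192.  133.1] [187 128  11  11  94] [261.7 161.4] [258 159   8   6  41] tri [0.6513 0.1303 0.076 ] err 0.0011 z84 [0.65   0.1289 0.084 ]
head [219.3 204. ] [210 195  20  19 274] [0.485  0.0698 0.064 ]
handle cen [0.3908 0.0229] dir [0.8973 0.4414] angle 26.2 H-off 0.0005 len -0.1747 vec H 26.48
mgrip [0.4338 0.0464 0.034 ]
tin [ 0.558 -0.023  0.102] wcarton corners [[0.723, 0.027], [0.732, -0.075], [0.654, -0.081], [0.643, 0.017]] brown [[0.634, 0.034], [0.641, -0.094]]
green base corner [ 0.638 -0.178  0.   ] [ 0.725 -0.514  0.   ] top corner tri (array([ 0.68100745, -0.20789487,  0.32897781]), np.float64(0.044937671390778346)) (array([ 0.62906218, -0.16724377,  0.41847216]), np.float64(0.0040302778927140065)) (array([ 0.75382693, -0.27777445,  0.32100709]), np.float64(0.22196952791055877))<stdin>:17: DeprecationWarning: Arrays of 2-dimensional vectors are deprecated. Use arrays of 3-dimensional vectors instead. (deprecated in NumPy 2.0)
```

View pics/c.png

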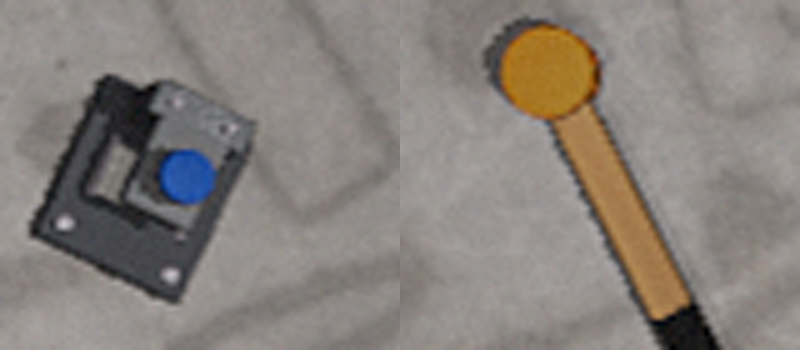

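The crop shows the blue cap on the grey stand, not the turquoise one. It also shows the mallet's orange head with the pale handle.

```bash
cat > g.py <<'E'
from h import *
import sys
def go(p,psi=26.3):  # psi: handle direction; tool y at psi-90, z down
    s=r.read_state(); Rc=Ro.from_quat(s["eef_rot"]); a=np.radians(psi-90)
    y=np.array([np.cos(a),np.sin(a),0]);z=np.array([0,0,-1.]);Rt=Ro.from_matrix(np.c_[np.cross(y,z),y,z])
    d=Rc.inv().apply(np.array(p)-s["ee_pos"])/.2; w=(Rc.inv()*Rt).as_rotvec()/(np.pi/2)
    print("t",s["time"].round(2),"pos",s["ee_pos"].round(4),"F",s["ft_force"].round(2),"w",s["width"].round(4),"shift",d.round(4),"turn",w.round(4))
if __name__=="__main__": go([float(v) for v in sys.argv[1:4]],*[float(v) for v in sys.argv[4:]])
E
python3 g.py .433 .044 .2
```

```text
Traceback (most recent call last):
  File "g.py", line 8, in <module>
    if __name__=="__main__": go([float(v) for v in sys.argv[1:4]],*[float(v) for v in sys.argv[4:]])
                             ~~^^^^^^^^^^^^^^^^^^^^^^^^^^^^^^^^^^^^^^^^^^^^^^^^^^^^^^^^^^^^^^^^^^^^^
  File "g.py", line 7, in go
    print("t",s["time"].round(2),"pos",s["ee_pos"].round(4),"F",s["ft_force"].round(2),"w",s["width"].round(4),"shift",d.round(4),"turn",w.round(4))
              ^^^^^^^^^^^^^^^
AttributeError: 'float' object has no attribute 'round'
```

```bash
sed -i 's/s\["time"\].round(2)/np.round(s["time"],2)/;s/s\["width"\].round(4)/np.round(s["width"],4)/' g.py
python3 g.py .433 .044 .2
```

```text
t 1.3 pos [0.2519 0.572  0.2226] F [-0.32 -0.76 -0.38] w 0.0868 shift [-1.8929 -2.0513  0.1126] turn [ 0.0000e+00 -1.0000e-04  1.4437e+00]
```

Call:
{"method": "play_rows", "body": {"motion": [[-0.2,-0.22,0,0,0,0.11,100],[-0.4,-0.43,0.02,0,0,0.22,100],[-0.6,-0.65,0.04,0,0,0.33,100],[-0.8,-0.86,0.05,0,0,0.44,100],[-0.92,-1,0.06,0,0,0.55,100]]}}

```text
time: 1.92
ee_pos: [0.3407, 0.3122, 0.2108]
eef_rot: [0.6, 0.8, 0.0, 0.0]
ft_force: [-0.1, 0.1, 0.4]
width: 0.0873
```

```bash
python3 g.py .433 .044 .15
```

```text
t 1.92 pos [0.3407 0.3122 0.2108] F [-0.1   0.07  0.37] w 0.0873 shift [-1.417   0.0673  0.3032] turn [ 1.000e-04 -5.000e-04  8.886e-01]
```

Call:
{"method": "play_rows", "body": {"motion": [[-0.2,0.01,0,0,0,0.11,100],[-0.4,0.02,0,0,0,0.22,100],[-0.6,0.03,0,0,0,0.33,100],[-0.8,0.04,0.05,0,0,0.44,100],[-1,0.05,0.1,0,0,0.55,100]]}}

```text
time: 2.55
ee_pos: [0.4072, 0.125, 0.1906]
eef_rot: [0.879, 0.476, 0.001, -0.0]
ft_force: [0.7, 0.0, 0.0]
width: 0.0868
```

```bash
python3 g.py .433 .044 .15
```

```text
t 2.55 pos [0.4072 0.125  0.1906] F [0.68 0.02 0.02] w 0.0868 shift [-0.2693  0.3289  0.2028] turn [-0.     -0.0007  0.3401]
```

Call:
{"method": "play_rows", "body": {"motion": [[-0.1,0.11,0.05,0,0,0.11,100],[-0.18,0.22,0.1,0,0,0.22,100],[-0.27,0.33,0.15,0,0,0.34,100],[-0.27,0.33,0.2,0,0,0.34,100],[-0.27,0.33,0.2,0,0,0.34,100]]}}

```text
time: 3.18
ee_pos: [0.4325, 0.0456, 0.15]
eef_rot: [0.973, 0.232, -0.001, -0.0]
ft_force: [0.4, -0.5, -0.4]
width: 0.0868
```

```bash
python3 g.py .433 .044 .015
python3 - <<'E'
from h import *
T=eyes.camera("top");S=eyes.camera("side")
cv2.imwrite("pics/d.png",np.hstack([cv2.resize(c["image"][a:a+120,b:b+100],(400,480))[:,:,::-1] for c,a,b in[(T,170,180),(S,150,160)]]))
E
```

```text
t 3.18 pos [0.4325 0.0456 0.15  ] F [ 0.36 -0.51 -0.36] w 0.0868 shift [-6.00e-04  8.40e-03  6.75e-01] turn [-0.0003  0.0007  0.0053]
```

View pics/d.png

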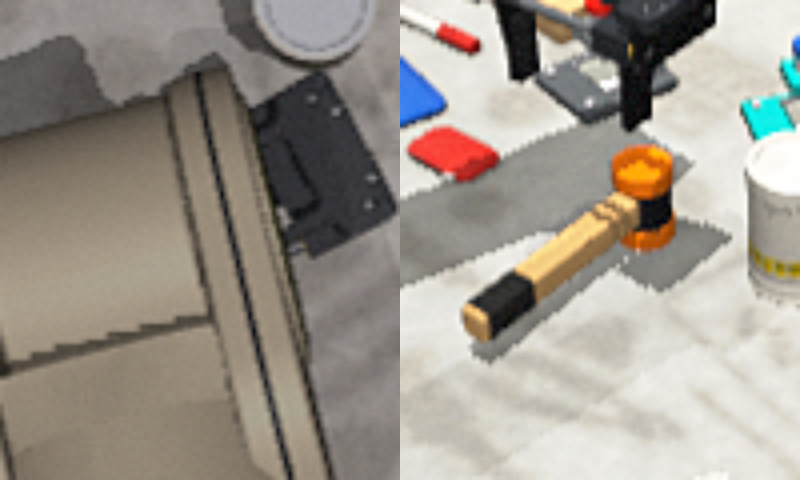

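Call:
{"method": "play_rows", "body": {"motion": [[0,0.01,0.2,0,0,0.005,100],[0,0.01,0.4,0,0,0.005,100],[0,0.01,0.55,0,0,0.005,100],[0,0.01,0.675,0,0,0.005,100],[0,0.01,0.675,0,0,0.005,100]]}}

```text
time: 3.9
ee_pos: [0.4329, 0.0437, 0.0147]
eef_rot: [0.974, 0.228, -0.001, 0.0]
ft_force: [0.5, 1.0, -0.2]
width: 0.0871
```

Call:
{"method": "play_rows", "body": {"motion": [[0,0,0,0,0,0,0],[0,0,0,0,0,0,0],[0,0,0,0,0,0,0],[0,0,0,0,0,0,0],[0,0,0,0,0,0,0]], "squeeze": 50}}

```text
time: 4.53
ee_pos: [0.4341, 0.0433, 0.0157]
eef_rot: [0.974, 0.227, 0.0, -0.0]
ft_force: [-0.4, 0.1, 0.8]
width: 0.0448
```

```bash
python3 g.py .433 .044 .15
python3 - <<'E'
from h import *
T=eyes.camera("top");S=eyes.camera("side")
cv2.imwrite("pics/e.png",np.hstack([cv2.resize(c["image"][a:a+120,b:b+100],(400,480))[:,:,::-1] for c,a,b in[(T,150,180),(S,150,170)]]))
E
```

```text
t 4.53 pos [0.4341 0.0433 0.0157] F [-0.42  0.07  0.75] w 0.0448 shift [-0.003  -0.0055 -0.6717] turn [-0.0001 -0.0002 -0.0013]
```

View pics/e.png

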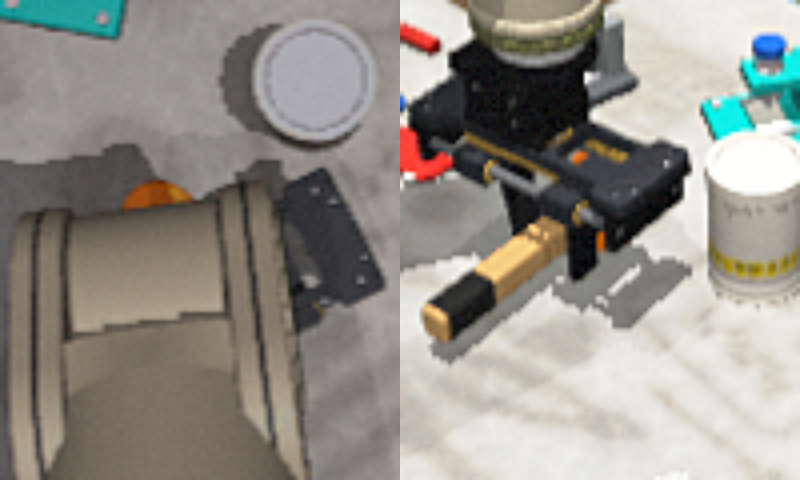

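The fingers straddle the handle just behind the head. The tin at (313,80) is clear of the gripper body, and the jaws are still closing.

Call:
{"method": "play_rows", "body": {"motion": [[0,0,0,0,0,0,0],[0,0,0,0,0,0,0],[0,0,0,0,0,0,0],[0,0,0,0,0,0,0],[0,0,0,0,0,0,0]]}}

```text
time: 5.25
ee_pos: [0.4339, 0.0433, 0.0155]
eef_rot: [0.974, 0.227, -0.0, -0.0]
ft_force: [-1.1, -0.2, -0.6]
width: 0.0215
```

Call:
{"method": "play_rows", "body": {"motion": [[0,0,-0.1,0,0,0,0],[0,0,-0.25,0,0,0,0],[0,0,-0.4,0,0,0,0],[0,0,-0.55,0,0,0,0],[0,0,-0.67,0,0,0,0]]}}

```text
time: 5.88
ee_pos: [0.4339, 0.0431, 0.1505]
eef_rot: [0.974, 0.226, 0.0, -0.0]
ft_force: [-0.4, 0.7, -1.8]
width: 0.0217
```

```bash
python3 g.py .483 .234 .16
```

```text
t 5.88 pos [0.4339 0.0431 0.1505] F [-0.42  0.69 -1.81] w 0.0217 shift [ 0.6412 -0.7482 -0.0472] turn [-0.0001 -0.0002 -0.0014]
```

Call:
{"method": "play_rows", "body": {"motion": [[0.13,-0.15,0,0,0,0,0],[0.3,-0.35,0,0,0,0,0],[0.46,-0.55,0,0,0,0,0],[0.6,-0.7,0,0,0,0,0],[0.64,-0.75,0,0,0,0,0]]}}

```text
time: 6.5
ee_pos: [0.4823, 0.2368, 0.1488]
eef_rot: [0.974, 0.228, -0.0, 0.0]
ft_force: [-0.1, 0.4, -3.4]
width: 0.0215
```

Call:
{"method": "play_rows", "body": {"motion": [[0,0,0,0,0,0,0],[0,0,0,0,0,0,0]]}}

```text
time: 6.75
ee_pos: [0.4826, 0.2326, 0.1494]
eef_rot: [0.974, 0.226, -0.0, 0.0]
ft_force: [0.3, -0.4, -2.3]
width: 0.0215
```

```bash
cat > see.py <<'E'
from h import *
import sys
from g import go
s=r.read_state(); R=Ro.from_quat(s["eef_rot"]); g=s["ee_pos"]+R.apply([0,0,-.019])
u=-R.as_matrix()[:,0] if R.as_matrix()[0,0]<0 else R.as_matrix()[:,0]
f=g+.058*u+[0,0,-.034]
print("TCP",s["ee_pos"].round(4),"F",s["ft_force"].round(2),"face est",f.round(4),"u",u.round(4))
T=eyes.camera("top");S=eyes.camera("side")
for n,c in(("T",T),("S",S)):
    hsv=cv2.cvtColor(c["image"],cv2.COLOR_RGB2HSV);m=cv2.inRange(hsv,(9,150,100),(22,255,255))
    q=proj(c,f+[0,0,.032]);z=np.zeros_like(m);cv2.circle(z,tuple(int(v) for v in q),30,255,-1);k,l,st,ce=cv2.connectedComponentsWithStats(m&z)
    print(n,"pred top",proj(c,f+[0,0,.064]).round(1),"pred face",proj(c,f).round(1),[(ce[i].round(1).tolist(),st[i].tolist()) for i in range(1,k) if st[i,4]>15])
    for lb in("mallet_face","mallet_grip"):
        print(n,lb,[(np.round(d["xy"],1).tolist(),round(d["p"],2)) for d in eyes.landmark_of(c,lb)][:2],"pred",proj(c,f if lb[-1]=="e" else g).round(1))
    q=proj(c,f).astype(int); x0=int(np.clip(q[0]-50,0,412));y0=int(np.clip(q[1]-60,0,264))
    if n=="T": A=c["image"][y0:y0+120,x0:x0+100]
    else: A=np.hstack([A,c["image"][y0:y0+120,x0:x0+100]])
    print(n,"crop origin",x0,y0)
cv2.imwrite("pics/"+sys.argv[1],cv2.resize(A,(800,480),interpolation=cv2.INTER_CUBIC)[:,:,::-1])
E
python3 see.py f.png
```

```text
TCP [0.4826 0.2326 0.1494] F [ 0.34 -0.41 -2.29] face est [0.5348 0.2582 0.1344] u [ 8.982e-01  4.396e-01 -6.000e-04]
T pred top [118.3 179.3] pred face [128.7 182. ] [([119.8, 175.4], [109, 169, 21, 16, 196])]
T mallet_face [([130.2, 182.9], 0.79)] pred [128.7 182. ]
T mallet_grip [([136.0, 205.3], 0.82)] pred [135.6 205.6]
T crop origin 78 122
S pred top [207.7 116.1] pred face [209.  134.9] [([190.4, 112.3], [183, 110, 16, 6, 22]), ([209.9, 135.4], [204, 130, 12, 9, 61])]
S mallet_face [([291.2, 257.5], 0.67)] pred [209.  134.9]
S mallet_grip [([197.7, 131.0], 0.85)] pred [195.4 132.6]
S crop origin 159 74
```

View pics/f.png

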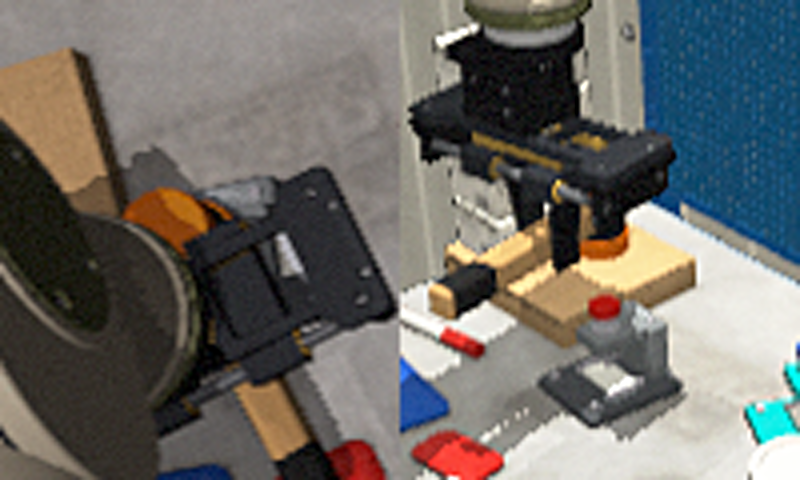

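Both views show the head above the red cap, which is at (605,308) in the side crop, and the handle is level. I'll press down now.

Call:
{"method": "play_rows", "body": {"motion": [[0.0,0.0,0.08,0,0,0,0],[0,0,0.16,0,0,0,0],[0,0,0.22,0,0,0,0],[0,0,0.23,0,0,0,0],[0,0,0.23,0,0,0,0]], "squeeze": 60}}

```text
time: 7.68
ee_pos: [0.4828, 0.2344, 0.1036]
eef_rot: [0.974, 0.226, 0.0, -0.0]
ft_force: [1.1, 1.0, -2.2]
width: 0.0215
```

Call:
{"method": "play_rows", "body": {"motion": [[0.0,0.0,0.025,0,0,0,0],[0,0,0.05,0,0,0,0],[0,0,0.06,0,0,0,0],[0,0,0.06,0,0,0,0]]}}

```text
time: 8.18
ee_pos: [0.483, 0.2346, 0.0918]
eef_rot: [0.974, 0.227, 0.0, -0.0]
ft_force: [0.7, 0.5, 1.4]
width: 0.0215
```

```bash
python3 g.py .483 .233 .089
```

```text
t 8.18 pos [0.483  0.2346 0.0918] F [0.69 0.49 1.43] w 0.0215 shift [-0.0035  0.0071  0.014 ] turn [-0.0001 -0.0006 -0.0013]
```

Call:
{"method": "play_rows", "body": {"motion": [[0.0,0.0,0.01,0,0,0,0],[0,0,0.02,0,0,0,0],[0,0,0.02,0,0,0,0]]}}

```text
time: 8.55
ee_pos: [0.4827, 0.2349, 0.0883]
eef_rot: [0.974, 0.227, 0.0, -0.0]
ft_force: [-4.7, -0.0, 10.2]
width: 0.0212
```

Call:
{"method": "play_rows", "body": {"motion": [[0,0,-0.08,0,0,0,0],[0,0,-0.2,0,0,0,0],[0,0,-0.35,0,0,0,0],[0,0,-0.46,0,0,0,0],[0,0,-0.46,0,0,0,0]]}}

```text
time: 9.18
ee_pos: [0.4832, 0.2345, 0.181]
eef_rot: [0.974, 0.226, 0.001, -0.0]
ft_force: [-0.3, -0.1, -2.4]
width: 0.0213
```

```bash
python3 see.py g.png; python3 g.py .468 -.296 .18
```

```text
TCP [0.4832 0.2345 0.181 ] F [-0.29 -0.14 -2.42] face est [0.5352 0.26   0.1661] u [0.8975 0.4411 0.0022]
T pred top [111.4 177.5] pred face [122.8 180.5] [([113.1, 173.7], [101, 167, 23, 18, 226])]
T mallet_face [([126.5, 177.9], 0.68)] pred [122.8 180.5]
T mallet_grip [([130.8, 205.0], 0.63)] pred [129.7 205. ]
T crop origin 72 120
S pred top [207.  106.1] pred face [208.3 125.4] [([187.1, 101.6], [182, 99, 13, 6, 21]), ([205.0, 98.7], [201, 98, 9, 3, 17]), ([209.0, 126.4], [203, 122, 13, 8, 62])]
S mallet_face [([209.6, 127.2], 0.96)] pred [208.3 125.4]
S mallet_grip [([197.6, 122.8], 0.66), ([300.1, 188.3], 0.22)] pred [194.5 122.7]
S crop origin 158 65
t 9.48 pos [0.4821 0.234  0.1785] F [ 0.52  0.29 -2.47] w 0.021 shift [-1.2328  2.347  -0.0046] turn [ 0.0002  0.0012 -0.0013]
```

View pics/g.png

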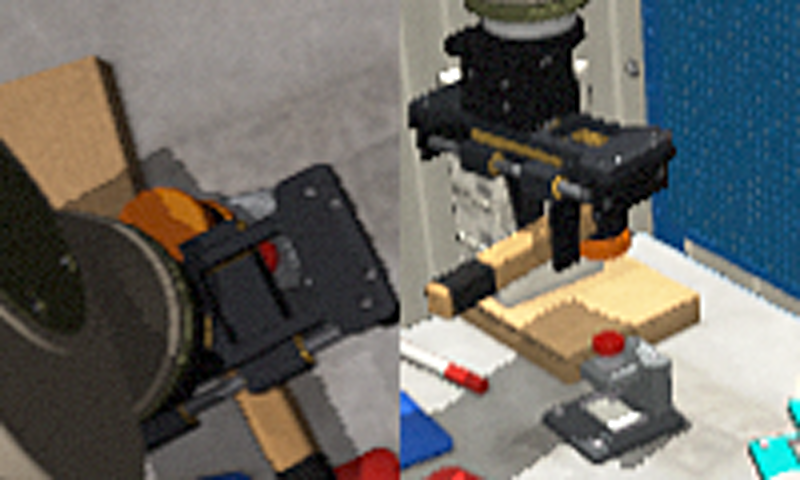

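The mallet sits in the grip as before: the handle still looks level and the face is parallel to the bench. The red cap has sprung back up, at (608,343) in the side crop. Next I carry it across.

Call:
{"method": "play_rows", "body": {"motion": [[-0.07,0.13,-0.02,0,0,0,0],[-0.16,0.31,-0.03,0,0,0,0],[-0.26,0.5,-0.03,0,0,0,0],[-0.37,0.7,-0.03,0,0,0,0],[-0.47,0.9,-0.03,0,0,0,0]]}}

```text
time: 10.1
ee_pos: [0.4773, 0.0298, 0.1851]
eef_rot: [0.974, 0.227, -0.0, -0.0]
ft_force: [0.1, 0.6, -2.3]
width: 0.0216
```

Call:
{"method": "play_rows", "body": {"motion": [[-0.1,0.19,0,0,0,0,0],[-0.2,0.38,0,0,0,0,0],[-0.3,0.57,0,0,0,0,0],[-0.4,0.76,0,0,0,0,0],[-0.5,0.95,0,0,0,0,0]]}}

```text
time: 10.72
ee_pos: [0.4714, -0.1846, 0.1852]
eef_rot: [0.974, 0.227, -0.0, -0.0]
ft_force: [0.7, -0.3, -1.7]
width: 0.0219
```

```bash
python3 g.py .468 -.296 .18
```

```text
t 10.72 pos [ 0.4714 -0.1846  0.1852] F [ 0.66 -0.33 -1.74] w 0.0219 shift [-0.2614  0.4922  0.0259] turn [-0.0001  0.0002 -0.0011]
```

Call:
{"method": "play_rows", "body": {"motion": [[-0.09,0.17,0,0,0,0,0],[-0.17,0.32,0,0,0,0,0],[-0.23,0.43,0.02,0,0,0,0],[-0.26,0.49,0.1,0,0,0,0],[-0.26,0.49,0.2,0,0,0,0]]}}

```text
time: 11.35
ee_pos: [0.4679, -0.2956, 0.1448]
eef_rot: [0.974, 0.226, -0.0, 0.0]
ft_force: [-0.6, 0.6, -2.2]
width: 0.0218
```

Call:
{"method": "play_rows", "body": {"motion": [[0,0,0,0,0,0,0],[0,0,0,0,0,0,0],[0,0,0,0,0,0,0]]}}

```text
time: 11.72
ee_pos: [0.4689, -0.2942, 0.1463]
eef_rot: [0.974, 0.227, 0.001, 0.0]
ft_force: [0.9, -0.5, -2.3]
width: 0.0215
```

```bash
python3 see.py i.png; python3 g.py .468 -.296 .110
```

```text
TCP [ 0.4689 -0.2942  0.1463] F [ 0.88 -0.48 -2.26] face est [ 0.5209 -0.2685  0.1314] u [0.8972 0.4416 0.001 ]
T pred top [382.7 180.2] pred face [372.6 182.8] [([381.8, 180.0], [371, 170, 22, 21, 360])]
T mallet_face [([376.2, 180.7], 0.89), ([364.8, 187.4], 0.3)] pred [372.6 182.8]
T mallet_grip [([393.4, 207.7], 0.9)] pred [391.5 206.3]
T crop origin 322 122
S pred top [297.1 219.2] pred face [295.5 241.2] [([302.6, 217.3], [297, 215, 11, 6, 31]), ([280.3, 223.8], [269, 218, 25, 13, 42]), ([297.0, 245.2], [293, 243, 11, 5, 39])]
S mallet_face [([295.3, 243.0], 0.61), ([208.6, 150.2], 0.29)] pred [295.5 241.2]
S mallet_grip [([285.1, 242.5], 0.77), ([290.7, 256.8], 0.66)] pred [281.6 244.5]
S crop origin 245 181
t 12.02 pos [ 0.4686 -0.2941  0.1457] F [-0.26  0.89 -2.24] w 0.0216 shift [-0.0067  0.0072  0.1785] turn [ 0.0001 -0.0002 -0.0012]
```

View pics/i.png

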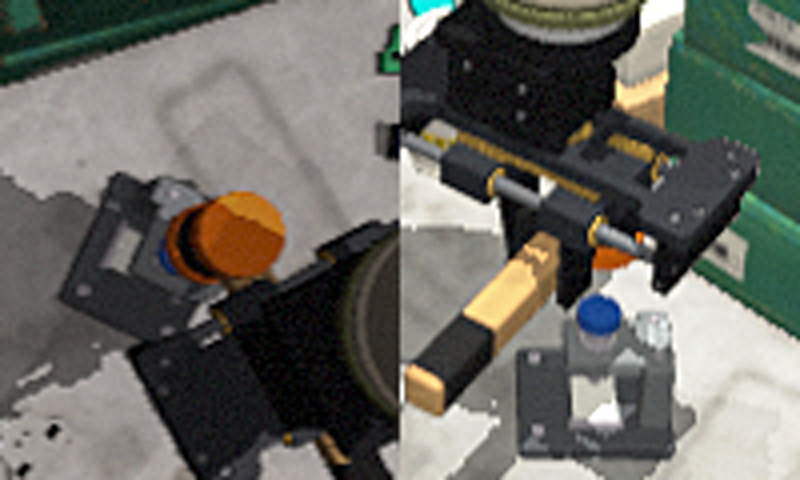

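Call:
{"method": "play_rows", "body": {"motion": [[-0.005,0.006,0.05,0,0,0,0],[-0.009,0.012,0.1,0,0,0,0],[-0.009,0.012,0.14,0,0,0,0],[-0.009,0.012,0.15,0,0,0,0],[-0.009,0.012,0.15,0,0,0,0]]}}

```text
time: 12.65
ee_pos: [0.4679, -0.2971, 0.1154]
eef_rot: [0.974, 0.227, -0.0, -0.0]
ft_force: [-0.2, 0.4, -2.2]
width: 0.0213
```

```bash
cat > fit.py <<'E'
from h import *
import sys
P=np.array([r.read_state()["ee_pos"]]);T=[];S=[]
s=r.read_state(); p=[s["ee_pos"]]
T=eyes.camera("top");p.append(r.read_state()["ee_pos"]);S=eyes.camera("side");p.append(r.read_state()["ee_pos"])
R=Ro.from_quat(s["eef_rot"]); p=np.mean(p,0);u=R.as_matrix()[:,0]
f=p+[0,0,.019-.034]+.058*u; print("TCP",p.round(4),"face",f.round(4),"F",s["ft_force"].round(2))
cap=np.array([.5204,-.271,.084])
th=np.linspace(0,2*np.pi,40)
ims=[]
for c,q in((T,proj(T,f+[0,0,.03])),(S,proj(S,f+[0,0,0]))):
    k=8;x0,y0=int(q[0]-25),int(q[1]-30); im=cv2.resize(c["image"][y0:y0+60,x0:x0+50],None,fx=k,fy=k,interpolation=cv2.INTER_CUBIC)[:,:,::-1].copy()
    for ctr,rad,col in((f,.022,(0,255,0)),(f+[0,0,.064],.022,(255,255,255)),(cap,.013,(255,0,255))):
        pts=np.array([(proj(c,ctr+rad*np.array([np.cos(t),np.sin(t),0]))-[x0-.5,y0-.5])*k for t in th]).astype(int)
        cv2.polylines(im,[pts],True,col,1)
    ims.append(im)
cv2.imwrite("pics/"+sys.argv[1],np.hstack(ims))
hsv=cv2.cvtColor(T["image"],cv2.COLOR_RGB2HSV);m=cv2.inRange(hsv,(9,150,60),(24,255,255))
q=proj(T,f+[0,0,.064]);z=np.zeros_like(m);cv2.circle(z,tuple(int(v) for v in q),13,255,-1);n,l,st,ce=cv2.connectedComponentsWithStats(m&z);i=1+np.argmax(st[1:,4])
cn=max(cv2.findContours((l==i).astype(np.uint8),0,1)[0],key=cv2.contourArea)
print("top blob",ce[i],st[i],"ellipse",cv2.fitEllipse(cn),"pred",q,"world",onz(T,ce[i],f[2]+.064).round(4))
E
python3 fit.py j.png; python3 g.py .468 -.2965 .109
```

```text
TCP [ 0.468  -0.2972  0.1156] face [ 0.52   -0.2716  0.1006] F [-0.16  0.36 -2.21]
top blob [377.79387187 182.02785515] [367 172  22  21 359] ellipse ((377.700439453125, 181.96917724609375), (19.8610897064209, 21.5236759185791), 118.15886688232422) pred [379.11241152 181.89818828] world [ 0.5198 -0.2688  0.1646]
t 12.75 pos [ 0.468  -0.2972  0.1158] F [-0.   -0.46 -2.48] w 0.0216 shift [ 0.0013 -0.0033  0.0339] turn [ 0.0002 -0.0002 -0.0013]
```

View pics/j.png

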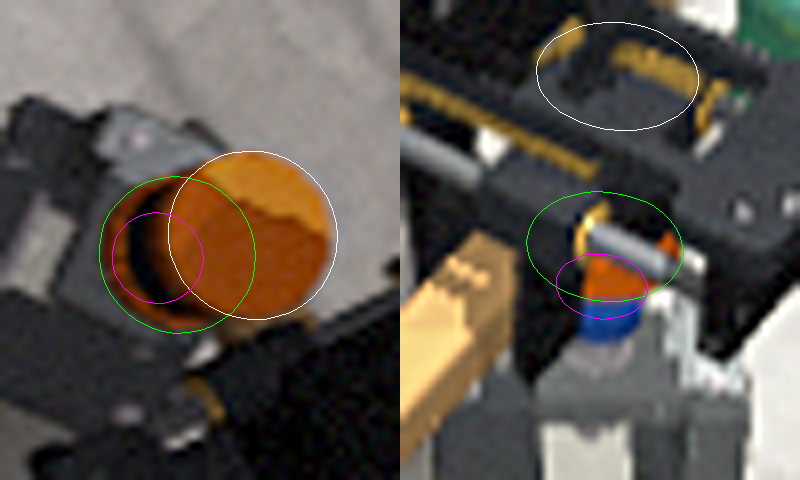

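Call:
{"method": "play_rows", "body": {"motion": [[0,0,0.01,0,0,0,0],[0,0,0.02,0,0,0,0],[0,0,0.031,0,0,0,0],[0,0,0.031,0,0,0,0],[0,0,0.031,0,0,0,0]]}}

```text
time: 13.38
ee_pos: [0.4679, -0.2972, 0.1093]
eef_rot: [0.974, 0.226, 0.0, -0.0]
ft_force: [0.2, 0.0, -2.7]
width: 0.0216
```

```bash
python3 fit.py k.png
python3 - <<'E'
from h import *
im=cv2.imread("pics/k.png")
T=eyes.camera("top"); cv2.imwrite("pics/k2.png",np.hstack([im[:, :],cv2.resize(T["image"][60:220,:][:, 100:400][:,:,::-1],(0,0),fx=0,fy=0,dst=None) if 0 else im[:,:0]]))
a=cv2.resize(im,(480,288)); b=cv2.resize(T["image"][60:240,80:420][:,:,::-1],(480,254)); cv2.imwrite("pics/k2.png",np.vstack([a,b]))
for n in range(6): s=r.read_state()
print(s["time"],s["ee_pos"],s["ft_force"])
E
```

```text
TCP [ 0.4679 -0.2971  0.1094] face [ 0.52   -0.2716  0.0944] F [ 0.17  0.03 -2.67]
top blob [376.95454545 182.34090909] [367 172  21  22 352] ellipse ((376.935791015625, 182.35260009765625), (19.864543914794922, 20.834733963012695), 125.87338256835938) pred [378.11952167 182.18458505] world [ 0.5197 -0.2691  0.1584]
13.525 [ 0.4679321  -0.29712924  0.10938158] [ 0.69051633  1.25764892 -2.11292524]
```

View pics/k2.png

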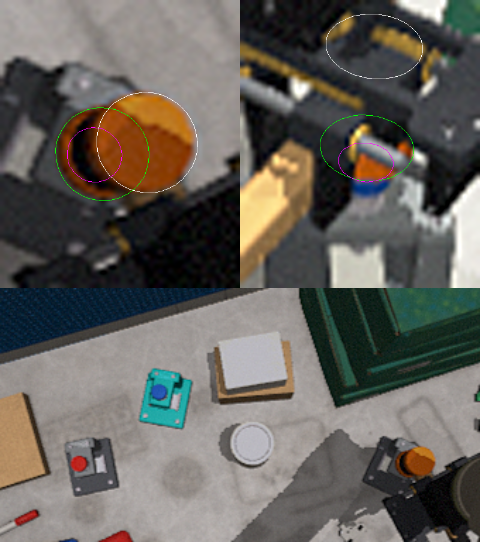

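```bash
python3 -c "
from bench import job; print(job.close_job())"
```

```text
the job is handed in; nothing more can be done
None
```

I gripped the mallet by its handle and pressed the red-capped punch down onto its stop. I then carried the mallet across with its face about 17 cm up, and it is now held over the blue-capped punch on the grey stand. The job was handed in at about 13.5 s of the 38 s allowed.

- **Red punch:** the upward push reached about 12 N, against the 5.3 N that holds it right down. The face was at roughly 73 mm, where the stop is nominally at 74 mm. I judged the stop from force and height only, with no picture taken while it was down. The cap had sprung back up by the next picture.
- **Final hold:** by arm position and grip geometry, the face is at (0.520, -0.272, 0.094). The cap was measured at about (0.520, -0.271, 0.084), so the gap is about 10 mm. The wrist force is only the mallet's weight, so nothing is touching the blue punch.
- **Level:** the handle attitude was unchanged after the blow.
- **Disagreement:** the top camera puts the upper end of the head about 2 mm to +y of my estimate. The lower ring agrees to within about a millimetre. The 2 mm is about the calibration tolerance, so I left it uncorrected.
- **Tin and cartons:** in the last top picture they look to be where they started; I compared the tin's position and judged the cartons by eye. The turquoise stand was left alone.

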